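# Turn the bar carousel until the dice cup faces front

### The job

On the games-room bar, push the wooden carousel round gently by the finger posts on its rim until the dice cup (the open-topped cup) stands at the front, centred on the line of the wooden tongue that sticks out from the carousel's foot, then take the hand away. Do not pinch the posts; do not touch, lift or topple the cup, jar and tin that ride on it, and leave the other things on the bar alone.

Things in the scene. Friction and masses are not known exactly. Their poses are not given: they have to be found in the camera images.
- carousel: Fixed foot of the carousel; origin on the bar top (z = 0) on the turning axis. Its -x axis is the front: a wooden tongue, 36 mm wide, 12 mm high, sticks out that way to 180 mm from the axis. It faces the robot only roughly; its yaw varies. On it turns the tray; cup, jar and tin stand loose on that, centres 40 to 75 mm from the axis, and ride along by friction.
- stud (a point): Brass stud, 20 mm across, on top of the tongue, on its centre line 160 mm in front of the turning axis, z = 14 mm.
- tray_top (a point): Centre of the tray's top face, on the turning axis, z = 32 mm. The tray is a flat wooden disc, radius 135 mm, 16 mm thick, with six upright round finger posts, 14 mm thick and 60 mm tall (tops at z = 92 mm), 120 mm from the axis, 60 degrees apart. The things on it all stay inside 108 mm from the axis.
- post0 (a point): Centre of the top of one of the six alike finger posts (the one along the foot's +x axis when joint tray is 0); turns with the tray.
- tray (a joint): Tray angle relative to the foot, rad, growing counter-clockwise seen from above. At 0 one post lies along the foot's +x axis, the others every pi/3. Turns either way without reaching a stop, needs a push of about 1.3 N at a post, and stays where it is left (dry friction, no spring).
- cup: The dice cup to bring to the front: the only open-topped thing on the tray, a round dark wooden cup without handle, rim radius 32 mm, 75 mm tall. Loose, 0.15 kg. Origin at the centre of its underside, z axis up.
- jar: Round glass jar with a flat wooden lid, radius 28 mm, 70 mm tall, loose on the tray, 0.2 kg. Origin at the centre of its underside.
- tin: Low round closed aluminium tin, radius 31 mm, 50 mm tall, loose on the tray, 0.12 kg. Origin at the centre of its underside.
- mug: Bystander: white mug with a handle, radius 40 mm, 95 mm tall, on the bar to the left of the carousel. Origin at the centre of its underside.
- can: Bystander: drinks can, radius 33 mm, 115 mm tall, on the bar to the right of the carousel. Origin at the centre of its underside.
- chalk: Bystander: low wooden chalk holder, 60 x 60 x 30 mm, on the bar to the left. Origin at the centre of its underside.
Things that resemble listed ones, but are neither listed nor needed, are in the scene too. Leave any blue or turquoise look-alike of the tin alone.

How it is judged:
By the outcome, as a careful person would: the job done as asked, in the order asked, and still so for the second after the job is handed in, with the robot touching nothing.
It also fails if it takes over 72 s, if anything falls off the work surface, if the arm or the gripper's body presses on something with over 40 N, if the wrist force passes 120 N, or if a joint passes its speed limit or range.

### The arm

A 6-joint arm with a two-finger parallel gripper is mounted at the origin on the work surface. World frame = base frame: x ahead of the robot, y to its left, z up, the work surface at z = 0. Lengths are in m, angles in rad, forces in N, time in s.
With the tool pointing down it reaches from about 0.375 to 0.825 m from the base axis. Payload 5.5 kg.
Tool frame: the origin (TCP) lies midway between the tips of the shut fingers; the grasp point (between the pads) lies 19 mm behind it; z points along the fingers, y is the line along which they close (so a half turn about z gives the same grasp; the last joint's range is limited). The gripper opens to 85 mm and grips with 20 to 120 N. Pads are 22 mm wide; open, the fingers measure 114 mm over their backs; the gripper's body (76 mm by 85 mm) begins 54 mm behind the grasp point. The pads swing forward as they close: fully open they stand 13 mm farther back than shut.
Start: joints at [1.171, 0.314, -0.047, 1.21, 0, 1.571], TCP at [0.234, 0.553, 0.231] pointing down, gripper open.
Joint ranges: [-2.67, 2.67], [-0.69, 1.73], [-1.03, 1.25], [-2.08, 2.16], [-1.42, 1.45], [-3.14, 3.14]. Speed limits (rad/s): [2.39, 2.39, 3.01, 3.14, 3.14, 3.14].

### API

Orientations are given as a 3x3 rotation matrix whose columns are the frame's x, y, z axes.
In Python, from cell import manip, eyes, spot_in, regions_of, mark_of gives the robot as it stands.
- The arm moves only by the tool arm_command, never from a script. Its argument "increments" is a list of rows, each an object of numbers: "x", "y", "z": the shift along the tool's x, y, z in cm; "ax", "ay", "az": the turn, a rotation vector about the tool's x, y, z in rad; "jaw": the finger opening in cm, from 0 to 8.54. A call has exactly 8 rows; each row is the pose to reach, as a shift and turn from the pose commanded when the call began, along the tool's axes at that moment; what a row does not reach only later rows make up. A row lasts 1/8 s, in which the tool goes at most 62.5 mm and 10.7 degrees, less where a joint would pass 70% of its speed; a pose out of reach is approached as far as the arm can. A call with a gripper value outside its range is refused whole. The fingers move at their own pace and stop on an object; "force" is the grip in N (left out, the last holds). Time passes only in rows, so rows that repeat a pose let the fingers close, or fill a call up. It gives the time, the measured TCP pose, the force, the opening and the grip force at its end, in the units of the state.
- manip.observe(): the state, without advancing time (a new reading comes with each control period).
- eyes.camera(name): name is "side" or "top"; returns (picture, depth): 384x512x3 uint8, red, green, blue; 384x512 float32, m along the optical axis (not along the pixel's ray), 0 where there is no reading.
- eyes.camera_model(name): a dict with "fx", "fy", "cx", "cy" (pixels), "distortion" ([k1, k2, p1, p2, k3] as OpenCV has them; the pictures are not rectified), "extrinsics" (4x4, takes a point from camera to world coordinates). Camera axes: x right, y up, looking along -z (the intrinsics and any distortion apply to the point x, -y, -z); pixel columns grow to the right and rows downward; lengths in m; the calibration is good to about 2 mm. A picture is of the moment at which its call begins. camera_model takes no time and is no camera call.
- manip.job_done(): hands the job in; it is judged then, once.
Trained networks look in the newest picture that a camera, given by its name, has taken for a name from the list of things; names that differ only in an ending like _2 or _b are one class to them, and where a whole thing is asked for, a point or a joint stands for the part that bears it (a point fixed in the world has none). Each returns a list of dicts, best first, with "confidence" (0 to 1); they miss things now and then, are a little off and sometimes report something else, mostly with a low value. They report only what shows in the picture. A call takes as long as a camera call. They do not tell look-alikes from the thing itself.
- spot_in(camera, target): "box" ([left, top, width, height] in pixels, round what is visible of it).
- regions_of(camera, target): "pixels" (384x512 bool, what is visible of it) and "box" ([left, top, width, height] in pixels, round what is visible of it).
- mark_of(camera, target): "centre" ([column, row] in pixels: a listed point, or the origin of a listed thing).
The state is a dict: "time_s": time; "joint_positions": joint angles; "qd": joint speeds; "joint_efforts": joint torques, N m; "position": TCP position; "eef_rot": TCP orientation; "force": force on the tool from outside, world axes, zero at the start; "torque": the same for the moment, N m; "gripper_width": opening from 0.0 (shut) to 1.0 (fully open); "grip_force": force on a finger pad.
Only numpy, scipy, OpenCV 4.12 (cv2) and the standard library are available. Lean on these libraries where they do the work, as an engineer would, in place of code of your own. Each camera call takes 0.05 s, during which the arm holds its last target. There are 200 camera calls.

## Working session

There is one attempt and no reset: what is moved stays moved. The work goes in short steps, Python scripts to look and compute and a tool call to move; the robot and the scene stay as the last step left them, time stands still between calls to the robot, and variables do not carry over. Pictures are saved under pics/ and viewed, at most 10 in all, crops included, and the job is handed in when it is done.

Besides the shell and the picture viewer there is one more tool, called after "Call:" as a command line: name --argument value ..., lists and objects as JSON in quotes. arm_command: Moves the arm, as the interface text tells. Its arguments: {"type":"object","properties":{"increments":{"type":"array"},"force":{"type":"number"}},"required":["increments"]}

```bash
mkdir -p pics
cat > h.py <<'E'
import numpy as np, cv2
from cell import manip, eyes, spot_in, regions_of, mark_of
def model(n):
    m=eyes.camera_model(n); K=np.array([[m['fx'],0,m['cx']],[0,m['fy'],m['cy']],[0,0,1]]); return K,np.array(m['distortion'],float),np.array(m['extrinsics'])
def ray(n,px):
    K,d,E=model(n); u=cv2.undistortPoints(np.array([[px]],float),K,d)[0,0]
    return E[:3,3],E[:3,:3]@np.array([u[0],-u[1],-1.])
def at_z(n,px,z):
    o,r=ray(n,px); return o+r*(z-o[2])/r[2]
def at_depth(n,px,D):
    o,r=ray(n,px); return o+r*D[int(round(px[1])),int(round(px[0]))]
def proj(n,P):
    K,d,E=model(n); p=(np.array(P,float)-E[:3,3])@E[:3,:3]; p=p*[1,-1,-1]
    return cv2.projectPoints(p.reshape(-1,1,3),np.zeros(3),np.zeros(3),K,d)[0].reshape(-1,2)
E
python3 - <<'E'
from h import *
ims=[]
for n in ['top','side']:
    im,D=eyes.camera(n); cv2.imwrite(f'pics/{n}0.png',im[:,:,::-1]); np.save(f'{n}D.npy',D)
    for t,z in [('stud',.014),('tray_top',.032),('post0',.092),('cup',.032),('jar',.032),('tin',.032),('mug',0),('can',0),('chalk',0)]:
        for r in mark_of(n,t)[:7]:
            print(n,t,round(r['confidence'],2),np.round(r['centre']),np.round(at_z(n,r['centre'],z),3)[:2])
    print(np.round(model(n)[2],2))
s=manip.observe();print(s['time_s'],s['position'],np.round(s['eef_rot'],3))
E
```

```text
top stud 0.73 [234. 243.] [0.418 0.081]
top tray_top 0.91 [227. 194.] [0.57  0.105]
top post0 0.58 [218. 149.] [0.7  0.13]
top cup 0.71 [242. 195.] [0.567 0.057]
top jar 0.81 [223. 174.] [0.633 0.117]
top tin 0.72 [209. 194.] [0.568 0.159]
top tin 0.71 [145. 164.] [0.657 0.363]
top tin 0.56 [186. 273.] [0.322 0.225]
top tin 0.55 [233. 105.] [0.849 0.093]
top mug 0.73 [144. 238.] [0.423 0.371]
top mug 0.32 [141. 188.] [0.584 0.386]
top can 0.8 [376. 207.] [ 0.538 -0.369]
top chalk 0.83 [140. 189.] [0.58  0.389]
[[ 0.02  1.   -0.05  0.52]
 [-1.    0.02 -0.01 -0.  ]
 [-0.01  0.05  1.    1.17]
 [ 0.    0.    0.    1.  ]]
side stud 0.78 [193. 224.] [0.42  0.089]
side stud 0.62 [150. 180.] [0.424 0.373]
side tray_top 0.66 [234. 198.] [0.577 0.097]
side post0 0.64 [256. 165.] [0.688 0.127]
side cup 0.57 [239. 205.] [0.565 0.058]
side jar 0.79 [240. 190.] [0.615 0.118]
side tin 0.76 [296. 177.] [0.808 0.059]
side tin 0.64 [219. 194.] [0.548 0.141]
side tin 0.6 [137. 214.] [0.303 0.207]
side tin 0.6 [151. 181.] [0.412 0.337]
side mug 0.67 [147. 185.] [0.408 0.368]
side can 0.56 [335. 310.] [ 0.528 -0.37 ]
side can 0.39 [258. 164.] [0.79  0.244]
side chalk 0.79 [189. 167.] [0.578 0.378]
[[ 0.77  0.36 -0.52  0.03]
 [-0.63  0.47 -0.62 -0.68]
 [ 0.02  0.8   0.59  0.76]
 [ 0.    0.    0.    1.  ]]
1.0 [0.23353834 0.55267236 0.23130044] [[-0.921  0.389 -0.   ]
 [ 0.389  0.921 -0.   ]
 [ 0.    -0.    -1.   ]]
```

```bash
ls
```

```text
h.py
pics
sideD.npy
topD.npy
```

Run:
```python
import cv2
a=cv2.imread('pics/top0.png'); cv2.imwrite('pics/c1.png',cv2.resize(a[130:270,130:320],None,fx=4.2,fy=4.2,interpolation=cv2.INTER_CUBIC))
```

```text
(no output)
```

View pics/c1.png

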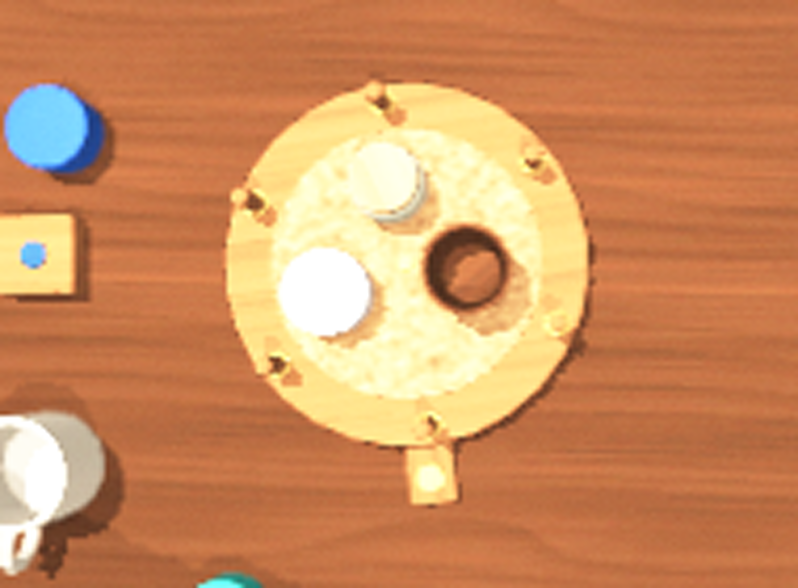

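View pics/side0.png

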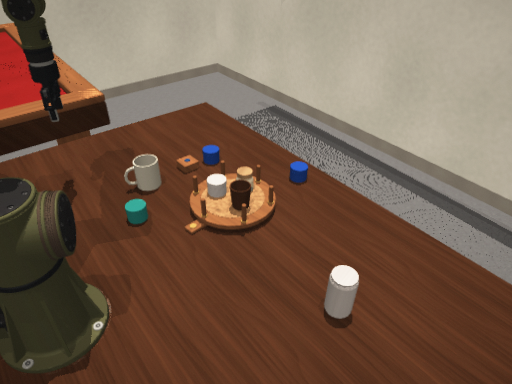

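The cup on the tray is the only open-topped one, dark, at top (241,194) and side (240,195). The lidded jar is at top (222,173), the silver tin at (207,199), the stud at (233,243). The blue and turquoise tins off the tray are look-alikes. Next I measure with the depth data.

```bash
cat >> h.py <<'E'
def cloud(n,D):
    K,d,E=model(n); v,u=np.mgrid[:384,:512]; p=np.stack([u.ravel(),v.ravel()],1).astype(float)
    q=cv2.undistortPoints(p[:,None],K,d)[:,0]; z=D.ravel()
    c=np.stack([q[:,0]*z,-q[:,1]*z,-z],1)@E[:3,:3].T+E[:3,3]; c[z==0]=np.nan
    return c.reshape(384,512,3)
def circ(p):
    A=np.c_[2*p,np.ones(len(p))]; s=np.linalg.lstsq(A,(p**2).sum(1),rcond=None)[0]
    return s[:2],np.sqrt(s[2]+s[0]**2+s[1]**2)
def cl(m): return cv2.findContours(m.astype(np.uint8),cv2.RETR_EXTERNAL,cv2.CHAIN_APPROX_NONE)[0]
def measure(n='top',ax0=(.573,.105)):
    im,D=eyes.camera(n); P=cloud(n,D); ax0=np.array(ax0); out={}
    r=np.hypot(P[...,0]-ax0[0],P[...,1]-ax0[1]); z=P[...,2]
    m=(z>.092)&(z<.12)&(r<.11); out['cup']=(circ(P[m][:,:2]),m.sum(),np.nanmean(z[m]))
    for c in cl((z>.065)&(z<.105)&(r>.1)&(r<.145)):
        k=np.zeros(z.shape,np.uint8); cv2.drawContours(k,[c],-1,1,-1); q=P[k>0]; t=q[q[:,2]>.08][:,:2].mean(0) if (q[:,2]>.08).any() else q.mean(0)[:2]
        print('post',len(q),np.round(q[:,2].max(),3),t.round(3),np.degrees(np.arctan2(*(t-ax0)[::-1])).round(1),np.hypot(*(t-ax0)).round(3))
    m=(z>.005)&(z<.022)&(r>.143)&(r<.19); out['tongue']=(P[m][:,:2].mean(0),m.sum(),np.nanmean(z[m]))
    m=(z>.024)&(z<.042)&(r<.16); b=np.array(P[m][:,:2]); out['tray']=cv2.minEnclosingCircle(b.astype(np.float32))
    return im,P,out
E
python3 - <<'E'
from h import *
im,P,o=measure(); print(o)
E
```

```text
post 21 0.094 [0.457 0.085] -170.4 0.118
post 25 0.095 [0.498 0.198] 128.8 0.119
post 18 0.095 [ 0.534 -0.007] -109.3 0.118
post 25 0.096 [0.616 0.218] 69.1 0.121
post 20 0.093 [0.651 0.014] -49.5 0.12
post 23 0.095 [0.693 0.126] 9.9 0.122
{'cup': ((array([0.59776059, 0.08600648]), np.float64(0.048619854521127916)), np.int64(345), np.float64(0.10233451917897746)), 'tongue': (array([0.43454955, 0.09045593]), np.int64(152), np.float64(0.010760075881212607)), 'tray': ((0.5748797059059143, 0.10681279003620148), 0.13529378175735474)}
```

```bash
cat >> h.py <<'E'
def cupxy(n,P):
    rs=regions_of(n,'cup'); k=rs[0]['pixels']; z=P[...,2]; m=k&(z>.098)&(z<.115)
    return circ(P[m][:,:2]),m.sum(),rs[0]['confidence']
E
python3 - <<'E'
from h import *
im,P,o=measure()
pp=np.array([[.457,.085],[.498,.198],[.534,-.007],[.616,.218],[.651,.014],[.693,.126]])
print('axis posts',circ(pp),pp.mean(0),'tray',o['tray'])
print('cup',cupxy('top',P))
ax=np.array([.574,.106]); z=P[...,2]
m=(z>.006)&(z<.022)&(abs(P[...,0]-.415)<.014)&(abs(P[...,1]-.087)<.03)
q=P[m][:,:2]
for x in np.unique(np.round(q[:,0],3)): 
    t=q[abs(q[:,0]-x)<.0006]; print(x,len(t),t[:,1].min().round(4),t[:,1].max().round(4))
for n in ['top']*3+['side']*2:
    if n=='side': eyes.camera(n)
    r=mark_of(n,'stud')[0]; print(n,r['centre'],at_z(n,r['centre'],.014)[:2])
# stud bright blob
g=im.astype(int); s=g[225:262,215:252]; y=(s[...,0]>235)&(s[...,1]>215)
v,u=np.nonzero(y); print(len(u)); 
if len(u): c=(u.mean()+215,v.mean()+225); print(c,at_z('top',c,.014))
E
```

```text
post 21 0.094 [0.457 0.085] -170.4 0.118
post 24 0.094 [0.498 0.198] 128.8 0.119
post 17 0.096 [ 0.534 -0.007] -109.3 0.118
post 25 0.094 [0.617 0.218] 68.9 0.121
post 19 0.095 [0.651 0.014] -49.5 0.12
post 24 0.095 [0.693 0.126] 9.9 0.122
axis posts (array([0.57469993, 0.10585955]), np.float64(0.11971946143310234)) [0.57483333 0.10566667] tray ((0.575192391872406, 0.10671711713075638), 0.13526946306228638)
cup ((array([0.56920928, 0.05681413]), np.float64(0.02870385562022796)), np.int64(75), 0.87)
0.401 4 0.0831 0.0989
0.402 10 0.0673 0.0954
0.404 2 0.0927 0.0956
0.405 9 0.0708 0.0985
0.406 1 0.0672 0.0672
0.407 1 0.0989 0.0989
0.408 11 0.0674 0.0989
0.41 2 0.0961 0.1021
0.411 11 0.0675 0.1021
0.412 4 0.0675 0.0768
0.413 1 0.1024 0.1024
0.414 10 0.0677 0.1024
0.415 5 0.0677 0.0799
0.417 8 0.0679 0.1022
0.418 7 0.0679 0.0863
0.42 7 0.068 0.1024
0.421 9 0.068 0.0926
0.423 4 0.0931 0.1022
0.424 9 0.068 0.0959
0.426 5 0.0868 0.0995
0.427 7 0.0711 0.093
top [236.7, 246.0] [0.40848848 0.07142653]
top [236.7, 246.0] [0.40848848 0.07142653]
top [236.7, 246.0] [0.40848848 0.07142653]
side [196.0, 223.0] [0.42891002 0.08560544]
side [191.2, 227.3] [0.40801165 0.07798745]
382
(np.float64(230.82984293193718), np.float64(232.5628272251309)) [0.44992643 0.09076877 0.014     ]
```

Call:
arm_command --increments '[{"x": -3, "y": -1.3, "jaw": 0}, {"x": -7, "y": -3, "jaw": 0}, {"x": -12, "y": -5.3, "jaw": 0}, {"x": -17, "y": -7.5, "jaw": 0}, {"x": -22, "y": -9.7, "jaw": 0}, {"x": -27, "y": -12, "jaw": 0}, {"x": -32, "y": -14.2, "jaw": 0}, {"x": -37, "y": -16.4, "jaw": 0}]' --force 20

```text
schema error: expected keys x, y, z, ax, ay, az, jaw
```

Call:
arm_command --increments '[{"x": -5, "y": -2.2, "jaw": 0}, {"x": -10, "y": -4.4, "jaw": 0}, {"x": -14, "y": -6.5, "jaw": 0}, {"x": -18, "y": -8, "jaw": 0}, {"x": -22, "y": -9.8, "jaw": 0}, {"x": -24, "y": -10.6, "jaw": 0}, {"x": -24, "y": -10.6, "jaw": 0}, {"x": -24, "y": -10.6, "jaw": 0}]'

```text
schema error: expected keys x, y, z, ax, ay, az, jaw
```

Run:
```python
from h import *
s=manip.observe();print(s['time_s'],s['position'],np.round(s['eef_rot'],3),s['gripper_width'],s['force'])
e=np.array([.691,.066,.06]);print('shift tool cm',(s['eef_rot'].T if hasattr(s['eef_rot'],'T') else np.array(s['eef_rot']).T)@(e-s['position'])*100)
im,D=eyes.camera('side'); cv2.imwrite('pics/s1.png',cv2.resize(im[60:290,100:400,::-1],None,fx=2.5,fy=2.5))
```

```text
1.5 [0.23354858 0.55269531 0.23131979] [[-0.921  0.389  0.   ]
 [ 0.389  0.921  0.   ]
 [-0.     0.    -1.   ]] 0.9959497046341917 [ 0.40228698  0.39367889 -0.34839618]
shift tool cm [-61.08223298 -27.02466835  17.13108416]
```

View pics/s1.png

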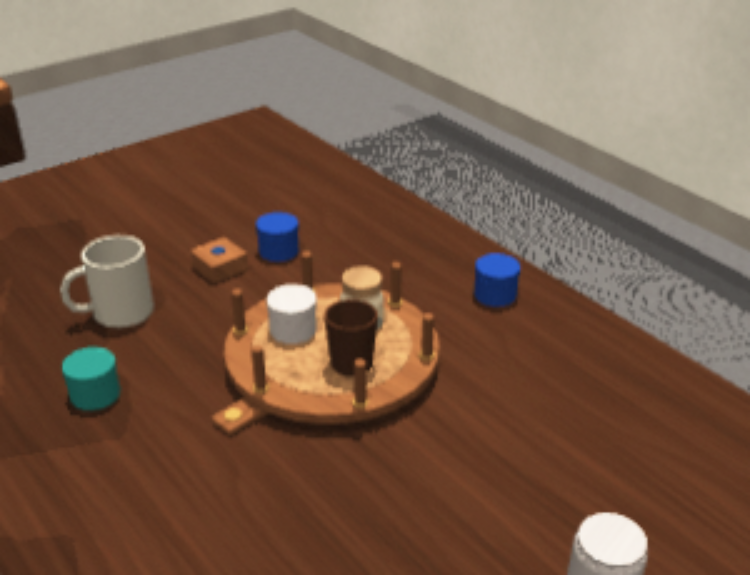

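The moves were refused because every row needs all seven keys, so the arm is still at its start. The enlarged crop confirms the dark open cup on the tray at crop (351,335). I'll resend the moves.

Call:
arm_command --increments '[{"x": -3, "y": -1.3, "z": 0, "ax": 0, "ay": 0, "az": 0, "jaw": 0}, {"x": -7, "y": -3, "z": 0, "ax": 0, "ay": 0, "az": 0, "jaw": 0}, {"x": -12, "y": -5.3, "z": 0, "ax": 0, "ay": 0, "az": 0, "jaw": 0}, {"x": -17, "y": -7.5, "z": 0, "ax": 0, "ay": 0, "az": 0, "jaw": 0}, {"x": -22, "y": -9.7, "z": 0, "ax": 0, "ay": 0, "az": 0, "jaw": 0}, {"x": -27, "y": -12, "z": 0, "ax": 0, "ay": 0, "az": 0, "jaw": 0}, {"x": -32, "y": -14.2, "z": 0, "ax": 0, "ay": 0, "az": 0, "jaw": 0}, {"x": -37, "y": -16.4, "z": 0, "ax": 0, "ay": 0, "az": 0, "jaw": 0}]' --force 20

```text
time_s: 2.55
position: [0.5117, 0.2562, 0.2315]
eef_rot: [[-0.921, 0.389, 0.001], [0.389, 0.921, 0.0], [-0.0, 0.001, -1.0]]
force: [0.5, -0.0, -1.0]
gripper_width: -0.001
grip_force: 0.0
```

Call:
arm_command --increments '[{"x": -5, "y": -2.2, "z": 0, "ax": 0, "ay": 0, "az": 0, "jaw": 0}, {"x": -10, "y": -4.4, "z": 0, "ax": 0, "ay": 0, "az": 0, "jaw": 0}, {"x": -14, "y": -6.2, "z": 0, "ax": 0, "ay": 0, "az": 0, "jaw": 0}, {"x": -18, "y": -8, "z": 0, "ax": 0, "ay": 0, "az": 0, "jaw": 0}, {"x": -22, "y": -9.8, "z": 0, "ax": 0, "ay": 0, "az": -0.07, "jaw": 0}, {"x": -24, "y": -10.6, "z": 0, "ax": 0, "ay": 0, "az": -0.07, "jaw": 0}, {"x": -24, "y": -10.6, "z": 0, "ax": 0, "ay": 0, "az": -0.07, "jaw": 0}, {"x": -24, "y": -10.6, "z": 0, "ax": 0, "ay": 0, "az": -0.07, "jaw": 0}]'

```text
time_s: 3.55
position: [0.6898, 0.067, 0.2312]
eef_rot: [[-0.946, 0.324, -0.001], [0.324, 0.946, 0.0], [0.001, 0.0, -1.0]]
force: [-0.3, -0.5, 1.0]
gripper_width: 0.003
grip_force: 0.0
```

Run:
```python
from h import *
s=manip.observe();R=np.array(s['eef_rot']);print(s['time_s'],s['position'],np.round(R,3),s['gripper_width'],s['force'],s['joint_positions'])
print('shift tool cm',R.T@(np.array([.691,.066,.06])-s['position'])*100)
```

```text
3.55 [0.68982972 0.06703273 0.23117046] [[-0.946  0.324 -0.001]
 [ 0.324  0.946  0.   ]
 [ 0.001  0.    -1.   ]] 0.0033156676880065216 [-0.26090244 -0.51076346  0.96374987] [9.66885179e-02 4.96917355e-01 2.21172956e-01 1.29564073e+00
 3.77470256e-04 4.26236492e-01]
shift tool cm [-0.15599941 -0.06156006 17.11693592]
```

Call:
arm_command --increments '[{"x": -0.1, "y": -0.05, "z": 2.5, "ax": 0, "ay": 0, "az": 0, "jaw": 0}, {"x": -0.15, "y": -0.05, "z": 6, "ax": 0, "ay": 0, "az": 0, "jaw": 0}, {"x": -0.15, "y": -0.05, "z": 9.5, "ax": 0, "ay": 0, "az": 0, "jaw": 0}, {"x": -0.15, "y": -0.05, "z": 12.5, "ax": 0, "ay": 0, "az": 0, "jaw": 0}, {"x": -0.15, "y": -0.05, "z": 15, "ax": 0, "ay": 0, "az": 0, "jaw": 0}, {"x": -0.15, "y": -0.05, "z": 16.5, "ax": 0, "ay": 0, "az": 0, "jaw": 0}, {"x": -0.15, "y": -0.05, "z": 17.1, "ax": 0, "ay": 0, "az": 0, "jaw": 0}, {"x": -0.15, "y": -0.05, "z": 17.1, "ax": 0, "ay": 0, "az": 0, "jaw": 0}]'

```text
time_s: 4.55
position: [0.6917, 0.0659, 0.0607]
eef_rot: [[-0.946, 0.324, 0.0], [0.324, 0.946, 0.0], [-0.0, 0.0, -1.0]]
force: [0.0, -0.3, -0.0]
gripper_width: -0.0
grip_force: 0.0
```

Call:
arm_command --increments '[{"x": 0.01, "y": -0.43, "z": 0, "ax": 0, "ay": 0, "az": 0.035, "jaw": 0}, {"x": 0.03, "y": -0.86, "z": 0, "ax": 0, "ay": 0, "az": 0.07, "jaw": 0}, {"x": 0.07, "y": -1.29, "z": 0, "ax": 0, "ay": 0, "az": 0.105, "jaw": 0}, {"x": 0.12, "y": -1.72, "z": 0, "ax": 0, "ay": 0, "az": 0.14, "jaw": 0}, {"x": 0.19, "y": -2.14, "z": 0, "ax": 0, "ay": 0, "az": 0.175, "jaw": 0}, {"x": 0.27, "y": -2.56, "z": 0, "ax": 0, "ay": 0, "az": 0.21, "jaw": 0}, {"x": 0.37, "y": -2.98, "z": 0, "ax": 0, "ay": 0, "az": 0.245, "jaw": 0}, {"x": 0.48, "y": -3.4, "z": 0, "ax": 0, "ay": 0, "az": 0.28, "jaw": 0}]'

```text
time_s: 5.55
position: [0.6759, 0.0348, 0.0603]
eef_rot: [[-0.818, 0.575, -0.0], [0.575, 0.818, -0.0], [0.0, -0.0, -1.0]]
force: [0.0, -0.3, 0.9]
gripper_width: -0.001
grip_force: 0.0
```

Run:
```python
from h import *
im,P,o=measure()
cv2.imwrite('pics/t2.png',cv2.resize(im[130:270,130:320,::-1],None,fx=4.2,fy=4.2,interpolation=cv2.INTER_CUBIC))
s=manip.observe();d=np.array(s['position'])[:2]-[.575,.106];print(s['time_s'],s['position'],np.hypot(*d),np.degrees(np.arctan2(d[1],d[0])),s['force'])
```

```text
post 24 0.095 [0.498 0.198] 128.8 0.12
post 25 0.093 [0.617 0.218] 68.9 0.121
5.6 [0.67556379 0.03428411 0.06027694] 0.12351617725584028 -35.494123067119205 [-0.84499784 -0.26402123 -0.39549742]h.py:27: RuntimeWarning: Mean of empty slice
  m=(z>.092)&(z<.12)&(r<.11); out['cup']=(circ(P[m][:,:2]),m.sum(),np.nanmean(z[m]))
```

View pics/t2.png

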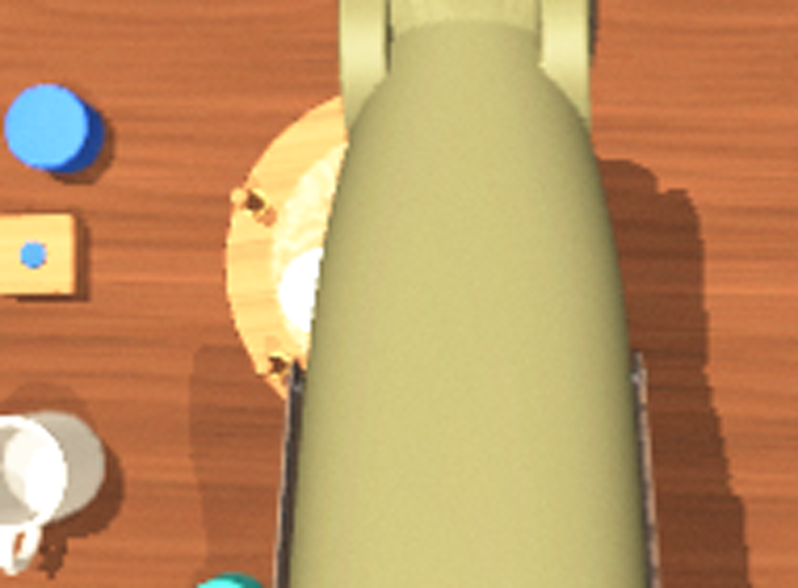

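The top view is covered by the arm. The left posts at (190,178) and (196,216) are unmoved, so there is no contact yet. I'll keep going along the arc.

Call:
arm_command --increments '[{"x": 0.01, "y": -0.43, "z": 0, "ax": 0, "ay": 0, "az": 0.035, "jaw": 0}, {"x": 0.03, "y": -0.86, "z": 0, "ax": 0, "ay": 0, "az": 0.07, "jaw": 0}, {"x": 0.07, "y": -1.29, "z": 0, "ax": 0, "ay": 0, "az": 0.105, "jaw": 0}, {"x": 0.12, "y": -1.72, "z": 0, "ax": 0, "ay": 0, "az": 0.14, "jaw": 0}, {"x": 0.19, "y": -2.14, "z": 0, "ax": 0, "ay": 0, "az": 0.175, "jaw": 0}, {"x": 0.27, "y": -2.56, "z": 0, "ax": 0, "ay": 0, "az": 0.21, "jaw": 0}, {"x": 0.37, "y": -2.98, "z": 0, "ax": 0, "ay": 0, "az": 0.245, "jaw": 0}, {"x": 0.48, "y": -3.4, "z": 0, "ax": 0, "ay": 0, "az": 0.28, "jaw": 0}]'

```text
time_s: 6.6
position: [0.6523, 0.0098, 0.0603]
eef_rot: [[-0.628, 0.778, -0.0], [0.778, 0.628, 0.0], [0.0, 0.0, -1.0]]
force: [-0.2, 1.7, 0.4]
gripper_width: 0.004
grip_force: 0.7
```

Run:
```python
from h import *
im,P,o=measure()
im,D=eyes.camera('side')
cv2.imwrite('pics/s2.png',cv2.resize(im[100:270,130:350,::-1],None,fx=3.4,fy=3.4,interpolation=cv2.INTER_CUBIC))
s=manip.observe();d=np.array(s['position'])[:2]-[.575,.106];print(s['time_s'],s['position'],np.hypot(*d),np.degrees(np.arctan2(d[1],d[0])),s['force'])
```

```text
post 28 0.094 [0.518 0.212] 117.2 0.12
post 27 0.096 [0.638 0.208] 57.7 0.121
6.7 [0.65205828 0.00927025 0.06028082] 0.12367143401690575 -51.45795294400487 [-0.45769575 -0.10804004 -0.60821688]
```

View pics/s2.png

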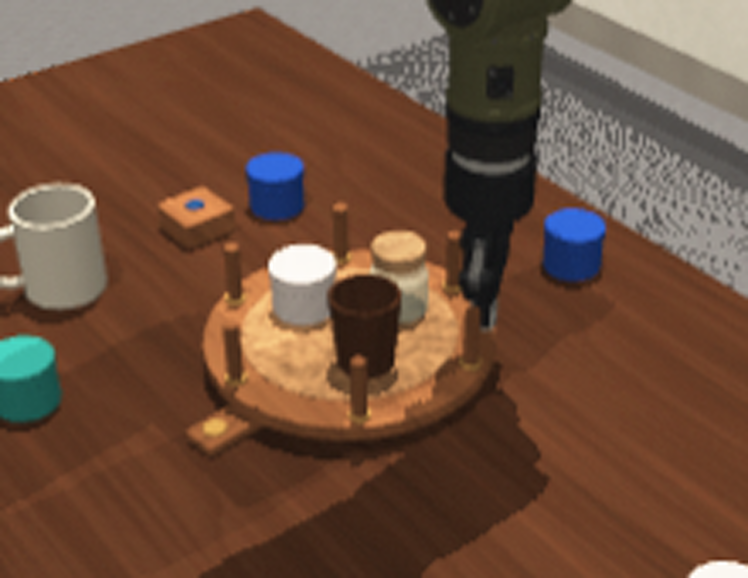

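Contact is made at side crop (470,330). The tray has turned 11.5°, with a 9.5° offset between tool and post, and nothing has tipped. About 64° remain.

Call:
arm_command --increments '[{"x": 0.01, "y": -0.43, "z": 0, "ax": 0, "ay": 0, "az": 0.035, "jaw": 0}, {"x": 0.03, "y": -0.86, "z": 0, "ax": 0, "ay": 0, "az": 0.07, "jaw": 0}, {"x": 0.07, "y": -1.29, "z": 0, "ax": 0, "ay": 0, "az": 0.105, "jaw": 0}, {"x": 0.12, "y": -1.72, "z": 0, "ax": 0, "ay": 0, "az": 0.14, "jaw": 0}, {"x": 0.19, "y": -2.14, "z": 0, "ax": 0, "ay": 0, "az": 0.175, "jaw": 0}, {"x": 0.27, "y": -2.56, "z": 0, "ax": 0, "ay": 0, "az": 0.21, "jaw": 0}, {"x": 0.37, "y": -2.98, "z": 0, "ax": 0, "ay": 0, "az": 0.245, "jaw": 0}, {"x": 0.48, "y": -3.4, "z": 0, "ax": 0, "ay": 0, "az": 0.28, "jaw": 0}]'

```text
time_s: 7.7
position: [0.623, -0.0079, 0.0603]
eef_rot: [[-0.388, 0.922, 0.0], [0.922, 0.388, 0.0], [0.0, 0.0, -1.0]]
force: [1.0, 1.0, -0.1]
gripper_width: -0.003
grip_force: 0.7
```

Call:
arm_command --increments '[{"x": 0.01, "y": -0.43, "z": 0, "ax": 0, "ay": 0, "az": 0.035, "jaw": 0}, {"x": 0.03, "y": -0.86, "z": 0, "ax": 0, "ay": 0, "az": 0.07, "jaw": 0}, {"x": 0.07, "y": -1.29, "z": 0, "ax": 0, "ay": 0, "az": 0.105, "jaw": 0}, {"x": 0.12, "y": -1.72, "z": 0, "ax": 0, "ay": 0, "az": 0.14, "jaw": 0}, {"x": 0.19, "y": -2.14, "z": 0, "ax": 0, "ay": 0, "az": 0.175, "jaw": 0}, {"x": 0.27, "y": -2.56, "z": 0, "ax": 0, "ay": 0, "az": 0.21, "jaw": 0}, {"x": 0.37, "y": -2.98, "z": 0, "ax": 0, "ay": 0, "az": 0.245, "jaw": 0}, {"x": 0.48, "y": -3.4, "z": 0, "ax": 0, "ay": 0, "az": 0.28, "jaw": 0}]'

```text
time_s: 8.7
position: [0.5898, -0.0168, 0.0603]
eef_rot: [[-0.118, 0.993, 0.0], [0.993, 0.118, -0.0], [-0.0, 0.0, -1.0]]
force: [0.8, 0.9, -0.2]
gripper_width: 0.0
grip_force: 0.7
```

Call:
arm_command --increments '[{"x": 0.01, "y": -0.43, "z": 0, "ax": 0, "ay": 0, "az": 0.035, "jaw": 0}, {"x": 0.03, "y": -0.86, "z": 0, "ax": 0, "ay": 0, "az": 0.07, "jaw": 0}, {"x": 0.07, "y": -1.29, "z": 0, "ax": 0, "ay": 0, "az": 0.105, "jaw": 0}, {"x": 0.12, "y": -1.72, "z": 0, "ax": 0, "ay": 0, "az": 0.14, "jaw": 0}, {"x": 0.19, "y": -2.14, "z": 0, "ax": 0, "ay": 0, "az": 0.175, "jaw": 0}, {"x": 0.27, "y": -2.56, "z": 0, "ax": 0, "ay": 0, "az": 0.21, "jaw": 0}, {"x": 0.37, "y": -2.98, "z": 0, "ax": 0, "ay": 0, "az": 0.245, "jaw": 0}, {"x": 0.48, "y": -3.4, "z": 0, "ax": 0, "ay": 0, "az": 0.28, "jaw": 0}]'

```text
time_s: 9.7
position: [0.5554, -0.016, 0.0603]
eef_rot: [[0.161, 0.987, 0.0], [0.987, -0.161, -0.0], [-0.0, 0.0, -1.0]]
force: [1.9, 0.4, -0.4]
gripper_width: 0.002
grip_force: 0.7
```

Run:
```python
from h import *
im,P,o=measure()
im,D=eyes.camera('side'); P=cloud('side',D); print('cup side',cupxy('side',P))
cv2.imwrite('pics/s3.png',cv2.resize(im[100:270,130:350,::-1],None,fx=3.4,fy=3.4,interpolation=cv2.INTER_CUBIC))
s=manip.observe();d=np.array(s['position'])[:2]-[.575,.106];print(s['time_s'],s['position'],np.hypot(*d),np.degrees(np.arctan2(d[1],d[0])),s['force'],s['eef_rot'])
```

```text
post 22 0.096 [0.458 0.083] -169.4 0.117
post 25 0.095 [0.497 0.197] 129.6 0.119
post 24 0.094 [0.615 0.219] 69.9 0.121
post 5 0.092 [0.655 0.018] -46.6 0.12
post 23 0.096 [0.693 0.128] 10.8 0.122
cup side ((array([0.52890746, 0.08504742]), np.float64(0.029268282033499234)), np.int64(136), 0.69)
9.85 [ 0.55498784 -0.01606084  0.06018016] 0.12369047905758972 -99.31094145368216 [ 0.20396853 -0.68709133 -0.09254151] [[ 1.58427888e-01  9.87370110e-01 -9.33230596e-04]
 [ 9.87370488e-01 -1.58428144e-01 -2.06719335e-04]
 [-3.51958484e-04 -8.88694241e-04 -9.99999543e-01]]
```

View pics/s3.png

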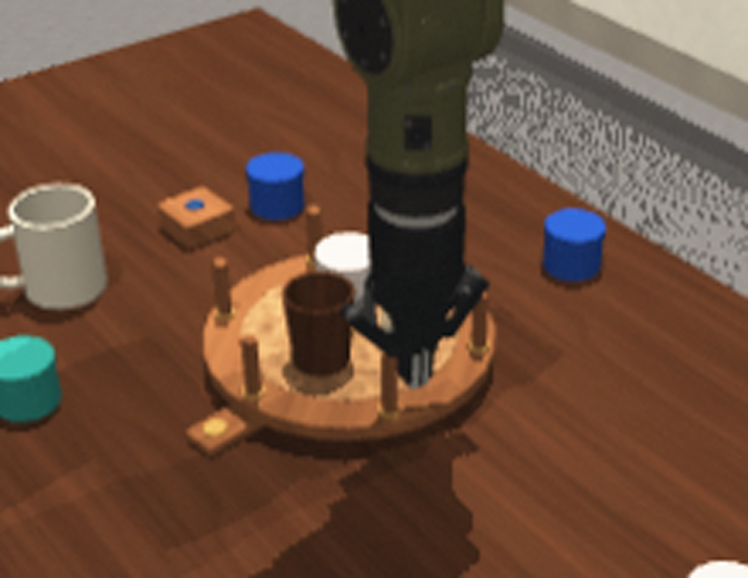

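The cup is upright at side crop (320,325). Tray turned 59°, cup at about -156°, target -172.6°. I'll do one more slow push of just under 0.28 rad, then back off, lift and look.

Call:
arm_command --increments '[{"x": 0.01, "y": -0.43, "z": 0, "ax": 0, "ay": 0, "az": 0.035, "jaw": 0}, {"x": 0.03, "y": -0.86, "z": 0, "ax": 0, "ay": 0, "az": 0.07, "jaw": 0}, {"x": 0.07, "y": -1.29, "z": 0, "ax": 0, "ay": 0, "az": 0.105, "jaw": 0}, {"x": 0.12, "y": -1.72, "z": 0, "ax": 0, "ay": 0, "az": 0.14, "jaw": 0}, {"x": 0.19, "y": -2.14, "z": 0, "ax": 0, "ay": 0, "az": 0.175, "jaw": 0}, {"x": 0.27, "y": -2.56, "z": 0, "ax": 0, "ay": 0, "az": 0.21, "jaw": 0}, {"x": 0.37, "y": -2.98, "z": 0, "ax": 0, "ay": 0, "az": 0.245, "jaw": 0}, {"x": 0.44, "y": -3.25, "z": 0, "ax": 0, "ay": 0, "az": 0.268, "jaw": 0}]'

```text
time_s: 10.85
position: [0.5239, -0.0064, 0.0603]
eef_rot: [[0.416, 0.91, -0.0], [0.91, -0.416, -0.0], [-0.0, -0.0, -1.0]]
force: [0.1, -1.1, 0.4]
gripper_width: -0.001
grip_force: 0.6
```

Call:
arm_command --increments '[{"x": 0, "y": 0, "z": 0, "ax": 0, "ay": 0, "az": 0, "jaw": 0}, {"x": 0, "y": 0.5, "z": 0, "ax": 0, "ay": 0, "az": 0, "jaw": 0}, {"x": 0, "y": 1.2, "z": 0, "ax": 0, "ay": 0, "az": 0, "jaw": 0}, {"x": -0.2, "y": 2, "z": 0, "ax": 0, "ay": 0, "az": 0, "jaw": 0}, {"x": -0.2, "y": 2, "z": -2, "ax": 0, "ay": 0, "az": 0, "jaw": 0}, {"x": -0.2, "y": 2, "z": -5, "ax": 0, "ay": 0, "az": 0, "jaw": 0}, {"x": -0.2, "y": 2, "z": -9, "ax": 0, "ay": 0, "az": 0, "jaw": 0}, {"x": -0.2, "y": 2, "z": -13, "ax": 0, "ay": 0, "az": 0, "jaw": 0}]'

```text
time_s: 11.85
position: [0.5419, -0.017, 0.1914]
eef_rot: [[0.414, 0.91, -0.0], [0.91, -0.414, 0.0], [-0.0, -0.0, -1.0]]
force: [-0.0, -0.1, 0.4]
gripper_width: 0.003
grip_force: 0.0
```

Call:
arm_command --increments '[{"x": -3, "y": 0, "z": 0, "ax": 0, "ay": 0, "az": 0, "jaw": 0}, {"x": -7, "y": 0, "z": 0, "ax": 0, "ay": 0, "az": 0, "jaw": 0}, {"x": -11, "y": 0, "z": 0, "ax": 0, "ay": 0, "az": 0, "jaw": 0}, {"x": -15, "y": 0, "z": 0, "ax": 0, "ay": 0, "az": 0, "jaw": 0}, {"x": -19, "y": 0, "z": 0, "ax": 0, "ay": 0, "az": 0, "jaw": 0}, {"x": -22, "y": 0, "z": 0, "ax": 0, "ay": 0, "az": 0, "jaw": 0}, {"x": -22, "y": 0, "z": 0, "ax": 0, "ay": 0, "az": 0, "jaw": 0}, {"x": -22, "y": 0, "z": 0, "ax": 0, "ay": 0, "az": 0, "jaw": 0}]'

```text
time_s: 12.85
position: [0.4509, -0.2168, 0.1903]
eef_rot: [[0.414, 0.91, 0.0], [0.91, -0.414, 0.0], [0.0, 0.0, -1.0]]
force: [-0.3, -0.7, -0.1]
gripper_width: -0.003
grip_force: 0.0
```

Run:
```python
from h import *
im,P,o=measure(ax0=(.575,.106))
c=cupxy('top',P); d=c[0][0]-[.575,.106]; print('cup',c,np.degrees(np.arctan2(d[1],d[0])))
cv2.imwrite('pics/t4.png',cv2.resize(im[130:270,130:320,::-1],None,fx=4.2,fy=4.2,interpolation=cv2.INTER_CUBIC))
im,D=eyes.camera('side'); c=cupxy('side',cloud('side',D)); d=c[0][0]-[.575,.106]; print('side',c,np.degrees(np.arctan2(d[1],d[0])))
s=manip.observe();print(s['time_s'],s['position'],s['eef_rot'])
```

```text
post 23 0.095 [0.456 0.116] 175.3 0.12
post 18 0.096 [0.507 0.007] -124.4 0.119
post 26 0.094 [0.523 0.215] 115.3 0.121
post 20 0.095 [ 0.626 -0.002] -64.9 0.12
post 24 0.095 [0.643 0.204] 55.5 0.119
post 24 0.095 [0.694 0.096] -4.8 0.12
cup ((array([0.52625014, 0.09869887]), np.float64(0.029440503527134673)), np.int64(100), 0.93) -171.48228484373567
side ((array([0.52564964, 0.0971758 ]), np.float64(0.029410610295037883)), np.int64(130), 0.89) -169.8622381303969
13.05 [ 0.45094633 -0.21615697  0.19026101] [[ 4.12899194e-01  9.10776731e-01 -5.26176723e-05]
 [ 9.10776719e-01 -4.12899177e-01  1.94671987e-04]
 [ 1.55576922e-04 -1.28302857e-04 -9.99999980e-01]]
```

View pics/t4.png

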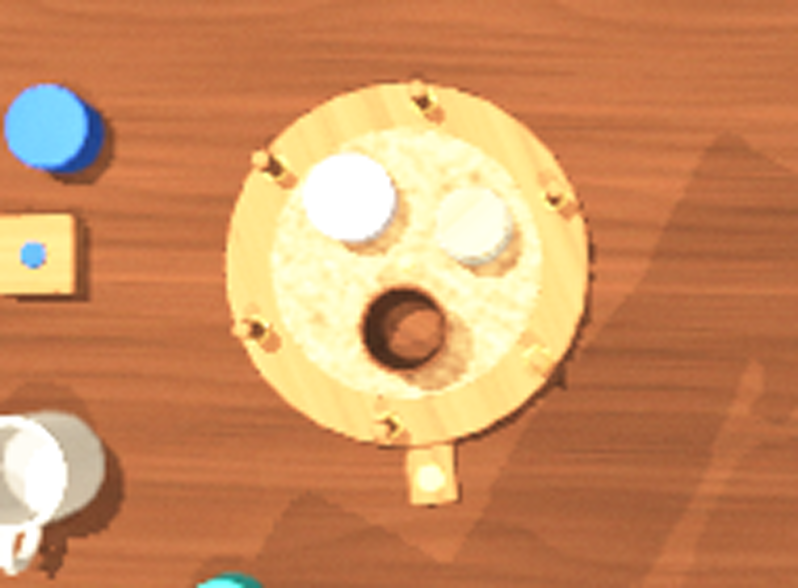

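The cup stands at crop (404,330), the stud at (431,476), and all three items are upright. The residual is about 1°. I'll check it more finely from image outlines, at no arm cost.

Run:
```python
from h import *
ims=[eyes.camera('top') for _ in range(3)]; im=np.mean([i[0] for i in ims],0); D=np.median([i[1] for i in ims],0)
P=cloud('top',D); r=np.hypot(P[...,0]-.575,P[...,1]-.106)
# posts circle -> axis
z=P[...,2]; pts=[]
for c in cl((z>.07)&(z<.105)&(r>.1)&(r<.145)):
    k=np.zeros(z.shape,np.uint8); cv2.drawContours(k,[c],-1,1,-1); q=P[(k>0)&(z>.085)]; pts.append(q[:,:2].mean(0))
pts=np.array(pts); print('axis posts',pts.mean(0))
def cont(m,zz):
    c=max(cl(m),key=len)[:,0,:]; return np.array([at_z('top',p,zz)[:2] for p in c])
# tray by depth
q=cont((z>.022)&(r<.16),.032); ca=circ(q); print('axis tray',ca)
g=im.max(2)
for th in (110,130,150):
    m=np.zeros(z.shape,bool); m[195:225,210:245]=g[195:225,210:245]<th
    m=cv2.morphologyEx(m.astype(np.uint8),cv2.MORPH_OPEN,np.ones((3,3),np.uint8)); q=cont(m,.107); print('cup',th,circ(q),cv2.minEnclosingCircle(q.astype(np.float32)))
x=P[...,0]; m=(z>.007)&(z<.022)&(abs(x-.413)<.009)&(abs(P[...,1]-.087)<.025); print('tongue',P[m][:,:2].mean(0),m.sum())
y=im[236:252,224:242]; w=np.clip(y.min(2)-np.percentile(y.min(2),85),0,None); v,u=np.mgrid[236:252,224:242]
c=((w*u).sum()/w.sum(),(w*v).sum()/w.sum()); print('stud',c,at_z('top',c,.014)[:2])
```

```text
axis posts [0.57504752 0.10610433]
axis tray (array([0.5751416 , 0.10642884]), np.float64(0.1330819236727433))
cup 110 (array([0.52663217, 0.10120542]), np.float64(0.022245452268606105)) ((0.5260886549949646, 0.1001870334148407), 0.026986366137862206)
cup 130 (array([0.52644856, 0.10184366]), np.float64(0.021976077685645322)) ((0.5261588096618652, 0.10046601295471191), 0.026987925171852112)
cup 150 (array([0.52684253, 0.10172967]), np.float64(0.022890173996474448)) ((0.5267395377159119, 0.10072571039199829), 0.027800779789686203)
tongue [0.4128691  0.08431325] 70
stud (np.float64(231.94973621241385), np.float64(243.36221062645953)) [0.41634838 0.08646781]
```

The front line is at about -172.5° (tongue -172.3°, stud -172.9°). The top-view cup estimates are -171.5° to -173.2°, so it is centred within about 1 mm. The hand is clear, so I'm handing in.

```bash
python3 -c "
from cell import manip
print(manip.job_done())"
```

```text
the job is handed in; nothing more can be done
None
```

I pushed the carousel round by its posts until the dice cup stood at the front, within about 1 mm of the tongue's centre line by the top camera (the rougher side view put it about 2 mm off). I then took the hand clear and handed the job in; cup, jar and tin were upright in the last picture.

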